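# Feel out the tight spot on a mount cutter's rail

## Task

The cutting head of this mount cutter drags at one place along its rail. Take it by its handle, slide it gently up against the left-hand stop, then stroke it through its full travel until it touches the right-hand stop, feeling for the tight spot; don't ram the stops or fling the head. Then leave the head parked right on the middle of the tight spot and let go, so that I know where to clean, without disturbing the things lying around.

Things in the scene. Friction and masses are not known exactly. Their poses are not given: they have to be found in the camera images.
- head: the cutting head on the rail: a grey block (76 mm along the rail, 72 mm across) with a steel blade nose towards the robot and a black hand grip on top. Origin: centre of the grip, which is 30 mm along the rail, 54 mm across and 48 mm high; the block's top is 27 mm below the origin, its end faces 38 mm either side. y axis along the rail to the left stop, z up. 0.6 kg; only slides along the rail
- shoe_point (a point): the point on the head's underside, 65 mm straight below its grip centre, where its shoe runs in the rail's slot. The drag is an even 1 to 2 N but for one tight spot of hidden, hardened paint, where it rises smoothly to 10 to 14 N and falls again over some 30 mm; the head is not blocked there and stays where left. The spot's middle is over 30 mm of travel from either end of the stroke
- rail: the aluminium guide rail, 700 mm long, 44 mm wide, fixed on the grey cutter board; origin at the middle of its length on its top face, 65 mm lower than the centre of the head's grip; y axis along the rail to the left as seen from the robot, z up. The coloured paint flecks on it are harmless
- stop_left: the left-hand stop (left as seen from the robot): an aluminium block with a thumbscrew, clamped on the rail. Origin: tip of its domed rubber buffer facing the head. The head touches it when its grip centre is 38 mm short of this point along the rail; the buffer yields about 1 mm per 4 N. Thumbscrew top 22 mm above the origin, just below the level of the grip's foot
- stop_right: the right-hand stop, the same as the left-hand one and facing it from the other end of the stroke; origin at the tip of its rubber buffer
- tape_mid (a point): centre of a cardboard-coloured roll of tape lying flat on the cutter board behind the rail, to the left (68 mm across, 24 mm high); leave alone
- brush_mid (a point): middle of a brush 190 mm long lying on the cutter board behind the rail, to the right; leave alone
- tub_mid (a point): centre of a white lidded paint tub (76 mm across, 75 mm high) standing behind the cutter; leave alone
- pot_mid (a point): centre of a small orange lidded paint pot (60 mm across, 50 mm high) standing behind the cutter; leave alone

How it is judged:
By the outcome, as a careful person would: the job done as asked, in the order asked, and still so for the second after the job is handed in, with the robot touching nothing.
It also fails if it takes over 72 s, if anything falls off the work surface, if the arm or the gripper's body presses on something with over 40 N, if the wrist force passes 120 N, or if a joint passes its speed limit or range.

## Robot

A 6-joint arm with a two-finger parallel gripper is mounted at the origin on the work surface. World frame = base frame: x ahead of the robot, y to its left, z up, the work surface at z = 0. Lengths are in mm, angles in degrees, forces in N, time in s.
With the tool pointing down it reaches from about 350 to 850 mm from the base axis. Payload 8.1 kg.
Tool frame: the origin (TCP) lies midway between the tips of the shut fingers; the grasp point (between the pads) lies 19 mm behind it; z points along the fingers, y is the line along which they close (so a half turn about z gives the same grasp; the last joint's range is limited). The gripper opens to 85 mm and grips with 20 to 120 N. Pads are 22 mm wide; open, the fingers measure 114 mm over their backs; the gripper's body (76 mm by 85 mm) begins 54 mm behind the grasp point. The pads swing forward as they close: fully open they stand 13 mm farther back than shut.
Start: joints at [70.795, 7.471, 85.268, -0, 87.261, -4.893], TCP at [148.304, 581.387, 205.792] pointing down, gripper open.
Joint ranges: [-169.43, 169.43], [-51.17, 129.36], [1.28, 143.12], [-76.62, 256.62], [0, 156.53], [-152.29, 152.29]. Speed limits (degrees/s): [136.94, 136.94, 159.86, 180, 180, 180].

## Interface

Orientations are given as [roll, pitch, yaw] about the fixed x, y, z axes, in that order (R = Rz(yaw) Ry(pitch) Rx(roll)).
In Python, from bench import r gives the robot as it stands. The module is installed in compiled form; this text tells all that it offers.
- The arm moves only by the tool jog_arm, never from a script. Its argument "rows" is a list of rows, each a list of 2 entries, a list of its own where there are three numbers: the shift along the tool's x, y, z in mm, then the turn, a rotation vector about the tool's x, y, z in rad. A call has 1 to 10 rows; each row is the pose to reach, as a shift and turn from the pose commanded when the call began, along the tool's axes at that moment; what a row does not reach only later rows make up. A row lasts 1/10 s, in which the tool goes at most 50 mm and 8.59 degrees, less where a joint would pass 70% of its speed; a pose out of reach is approached as far as the arm can. A call with a gripper value outside its range is refused whole. "grip" is the finger opening in mm, from 0 to 85.4, set as the call begins (left out, the last holds). The fingers move at their own pace and stop on an object; "force" is the grip in N (left out, the last holds). Time passes only in rows, so rows that repeat a pose let the fingers close. It gives the time, the measured TCP pose, the force, the opening and the grip force at its end, in the units of the state.
- r.sense(): the state, without advancing time (a new reading comes with each control period).
- r.snapshot(name): name is "scene" or "side" or "wrist"; returns (picture, depth): 384x512x3 uint8, blue, green, red; 384x512 float32, mm along the optical axis (not along the pixel's ray), 0 where there is no reading.
- r.camera_params(name): a dict with "fx", "fy", "cx", "cy" (pixels), "dist_coeffs" ([k1, k2, p1, p2, k3] as OpenCV has them; the pictures are not rectified), "pose" (4x4, takes a point from camera to world coordinates); the wrist camera has in their place "tool_from_camera" (4x4, takes a point from camera to tool coordinates, whose origin is the TCP and whose axes are the flange's). Camera axes: x right, y down, z forward; pixel columns grow to the right and rows downward; lengths in mm; the calibration is good to about 2 mm. A picture is of the moment at which its call begins: read the wrist's pose just before it. camera_params takes no time and is no camera call.
- r.hand_in(): hands the job in; it is judged then, once.
The state is a dict: "time": time; "joint_pos": joint angles; "qd": joint speeds; "joint_efforts": joint torques, N m; "tool_pos": TCP position; "tcp_rot": TCP orientation; "ft_force": force on the tool from outside, world axes, zero at the start; "wrist_torque": the same for the moment, N m; "finger_gap": finger opening in mm; "grip_force": force on a finger pad.
Only numpy, scipy, OpenCV 4.12 (cv2) and the standard library are available. Lean on these libraries where they do the work, as an engineer would, in place of code of your own. Each camera call takes 0.05 s, during which the arm holds its last target. There are 200 camera calls.

## Working session

There is one attempt and no reset: what is moved stays moved. The work goes in short steps, Python scripts to look and compute and a tool call to move; the robot and the scene stay as the last step left them, time stands still between calls to the robot, and variables do not carry over. Pictures are saved under pics/ and viewed, at most 10 in all, crops included, and the job is handed in when it is done.

Besides the shell and the picture viewer there is one more tool, called after "Call:" by a JSON object that holds its "method" and its "body", one argument or row to a line. jog_arm: Moves the arm, as the interface text tells. Its arguments: {"type":"object","properties":{"rows":{"type":"array"},"grip":{"type":"number"},"force":{"type":"number"}},"required":["rows"]}

```bash
mkdir -p pics; cat > h.py <<'E'
import numpy as np,cv2
from bench import r
def pts(name,uv,depth):
    p=r.camera_params(name);K=np.array([[p['fx'],0,p['cx']],[0,p['fy'],p['cy']],[0,0,1.]])
    uv=np.array(uv,float).reshape(-1,1,2)
    n=cv2.undistortPoints(uv,K,np.array(p['dist_coeffs'])).reshape(-1,2)
    d=np.array([depth[int(v),int(u)] for u,v in uv.reshape(-1,2)])
    P=np.c_[n*d[:,None],d,np.ones(len(d))]
    return (P@p['pose'].T)[:,:3]
E
python3 - <<'E'
from h import *
s=r.sense();print(s)
for n in("scene","side"):
    im,d=r.snapshot(n);cv2.imwrite(f"pics/{n}0.png",im);np.save(f"{n}0.npy",d);print(np.round(r.camera_params(n)['pose'],2))
E
```

```text
{'time': 0.0, 'joint_pos': array([ 7.07953390e+01,  7.51560336e+00,  8.53285302e+01,  1.12237099e-03,
        8.72603523e+01, -4.89184870e+00]), 'qd': array([-0.08571849,  0.00064881, -0.06461383,  0.08211979,  0.0656677 ,
        0.09571646]), 'joint_efforts': array([-2.43262721e-04, -5.69397354e+01, -5.00547874e+01, -3.47461182e-04,
        1.45920928e-02, -9.57795123e-06]), 'tool_pos': array([148.09597929, 580.8354156 , 204.74647581]), 'tcp_rot': array([-1.79895990e+02, -1.00269456e-02,  1.65687124e+02]), 'ft_force': array([-0.37813215,  0.4707369 , -1.33641968]), 'wrist_torque': array([ 0.00249765, -0.01640701, -0.0044876 ]), 'grip_force': 0.0, 'finger_gap': 84.99999280753}
[[ 6.4000e-01  6.6000e-01 -3.8000e-01  9.8399e+02]
 [ 7.6000e-01 -5.5000e-01  3.4000e-01 -2.6591e+02]
 [ 1.0000e-02 -5.1000e-01 -8.6000e-01  9.0870e+02]
 [ 0.0000e+00  0.0000e+00  0.0000e+00  1.0000e+00]]
[[-8.4000e-01 -4.0000e-01  3.6000e-01  2.8503e+02]
 [-5.4000e-01  6.1000e-01 -5.8000e-01  6.5254e+02]
 [ 2.0000e-02 -6.8000e-01 -7.3000e-01  8.5762e+02]
 [ 0.0000e+00  0.0000e+00  0.0000e+00  1.0000e+00]]
```

View pics/scene0.png

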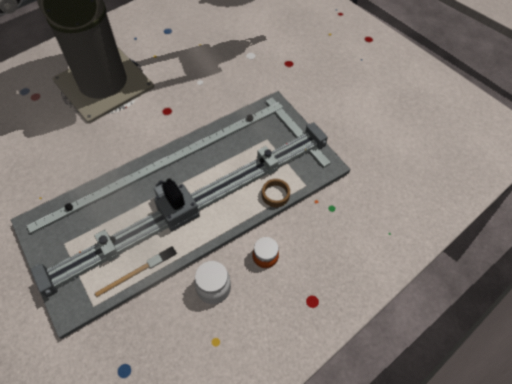

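View pics/side0.png

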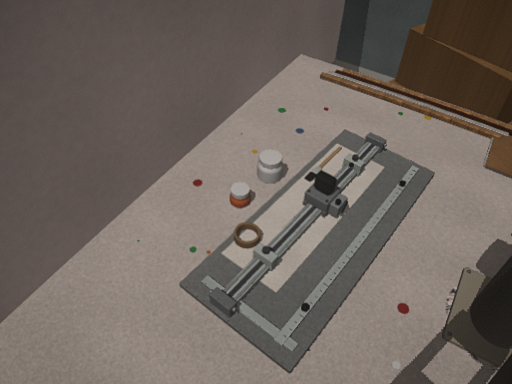

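The scene view shows the grip near (174,190), the left stop near (268,157) and the right stop near (105,243). In the side view the grip is near (325,182), the left stop near (266,253) and the right stop near (353,163). Tape, tub, pot and brush all lie behind the rail.

```bash
python3 - <<'E'
from h import *
for n,uv in(("scene",[(172,188),(176,195),(267,153),(104,239),(317,131),(42,275),(276,180),(212,272),(265,245)]),("side",[(325,180),(322,184),(267,250),(353,160),(223,298),(375,138)])):
    d=np.load(n+"0.npy");print(n,np.round(pts(n,uv,d)))
# black pixels cloud of grip
for n,(a,b,c,e) in(("scene",(150,165,205,225)),("side",(300,165,350,220))):
    im=cv2.imread(f"pics/{n}0.png");d=np.load(n+"0.npy")
    uv=[(u,v) for v in range(b,e) for u in range(a,c) if im[v,u].max()<45 and d[v,u]>0]
    P=pts(n,uv,d);P=P[P[:,2]>70];print(n,len(P),np.percentile(P,[2,50,98],axis=0).round())
    T=P[P[:,2]>np.percentile(P[:,2],97)-8];print(len(T),T.mean(0).round(1),T.min(0).round(),T.max(0).round())
    cv2.imwrite(f"pics/{n}c.png",cv2.resize(im[b-70:e+60,a-60:c+60],None,fx=4,fy=4)) if 0 else 0
E
```

```text
scene [[ 509.  -82.  134.]
 [ 528.  -85.  132.]
 [ 542.  158.   86.]
 [ 490. -252.   82.]
 [ 558.  313.   63.]
 [ 469. -393.   64.]
 [ 596.  142.   48.]
 [ 692. -120.   76.]
 [ 707.   11.   50.]]
side [[ 506.  -72.  128.]
 [ 510.  -67.  114.]
 [ 533.  166.   83.]
 [ 490. -251.   68.]
 [ 554.  314.   63.]
 [ 472. -390.   65.]]
scene 493 [[ 457. -120.   71.]
 [ 520.  -88.  128.]
 [ 544.  -70.  134.]]
273 [511.4 -85.  131.3] [ 481. -100.  126.] [536. -69. 136.]
side 403 [[454. -91.  81.]
 [502. -69. 119.]
 [531. -60. 133.]]
159 [506.5 -77.3 130.3] [482. -94. 125.] [535. -64. 135.]
```

Call:
{"method": "jog_arm", "body": {
  "rows": [
    [[-15, -16, 0], [0, 0, -0.01]],
    [[-42, -45, 0], [0, 0, -0.025]],
    [[-70, -75, 0], [0, 0, -0.04]],
    [[-98, -105, 0], [0, 0, -0.055]],
    [[-126, -135, 0], [0, 0, -0.07]],
    [[-154, -165, 0], [0, 0, -0.085]],
    [[-182, -195, 0], [0, 0, -0.1]],
    [[-210, -225, 0], [0, 0, -0.115]],
    [[-234, -252, 0], [0, 0, -0.122]],
    [[-257, -277, 0], [0, 0, -0.127]]
  ],
  "grip": 85
}}

```text
time: 1.1
tool_pos: [329.1, 247.8, 205.5]
tcp_rot: [-180.0, -0.0, 173.0]
ft_force: [0.4, 0.4, 0.2]
finger_gap: 84.8
grip_force: 0.0
```

Call:
{"method": "jog_arm", "body": {
  "rows": [
    [[-24, -34, 0], [0, 0, 0]],
    [[-50, -70, 0], [0, 0, 0]],
    [[-76, -106, 0], [0, 0, 0]],
    [[-102, -143, 0], [0, 0, 0]],
    [[-128, -179, 0], [0, 0, 0]],
    [[-154, -215, 0], [0, 0, 0]],
    [[-180, -252, 0], [0, 0, 0]],
    [[-203, -285, 0], [0, 0, 0]],
    [[-219, -307, 0], [0, 0, 0]],
    [[-219, -307, 0], [0, 0, 0]]
  ]
}}

```text
time: 2.1
tool_pos: [509.1, -85.0, 205.0]
tcp_rot: [-180.0, -0.1, 172.8]
ft_force: [-0.8, -0.5, -0.2]
finger_gap: 84.9
grip_force: 0.0
```

```bash
python3 - <<'E'
from h import *
s=r.sense();print(s['time'],s['tool_pos'],s['tcp_rot'],s['ft_force'],s['joint_pos'])
im,d=r.snapshot("wrist");cv2.imwrite("pics/w0.png",im);np.save("w0.npy",d)
p=r.camera_params("wrist");print(p)
E
```

```text
2.1 [509.0842443  -85.01719355 204.97677257] [-1.79960147e+02 -5.88241890e-02  1.72763189e+02] [-0.80692089 -0.53201911 -0.19185101] [-1.51378203e+01 -5.51622807e+00  9.84886910e+01 -4.76227892e-02
  8.70803256e+01 -9.78985819e+01]
{'fx': 317.0010788131138, 'fy': 317.0010788131138, 'cx': 258.72967642362767, 'cy': 182.93804871651162, 'dist_coeffs': array([-0.00811204,  0.        ,  0.        ,  0.        ,  0.        ]), 'tool_from_camera': array([[ 1.08680671e-03, -9.62148088e-01, -2.72525001e-01,
         7.03696895e+01],
       [ 9.99998926e-01,  1.31366386e-03, -6.49972035e-04,
        -3.30854702e-01],
       [ 9.83375595e-04, -2.72524002e-01,  9.62148482e-01,
        -1.69221304e+02],
       [ 0.00000000e+00,  0.00000000e+00,  0.00000000e+00,
         1.00000000e+00]])}
```

View pics/w0.png

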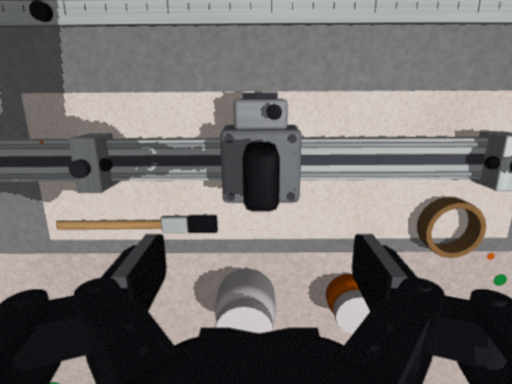

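The wrist view shows the grip top at about columns 244–279, rows 143–210. The rail runs parallel to the image rows. The right stop's buffer is at about (111,164) and the left stop's at about (486,162).

```bash
python3 - <<'E'
from h import *
from scipy.spatial.transform import Rotation as R
p=r.camera_params("wrist");d=np.load("w0.npy")
K=np.array([[p['fx'],0,p['cx']],[0,p['fy'],p['cy']],[0,0,1.]])
M=np.eye(4);M[:3,:3]=R.from_euler('xyz',[-179.96,-.06,172.763],degrees=True).as_matrix();M[:3,3]=[509.08,-85.02,204.98]
def cloud(a,b,c,e):
    v,u=np.mgrid[b:e,a:c];uv=np.c_[u.ravel(),v.ravel()].astype(float)
    n=cv2.undistortPoints(uv[:,None],K,p['dist_coeffs']).reshape(-1,2);z=d[b:e,a:c].ravel()
    q=np.c_[n*z[:,None],z,np.ones(len(z))]@p['tool_from_camera'].T
    return uv,q[:,:3],(q@M.T)[:,:3]
# grip top
uv,t,w=cloud(225,120,300,220);k=w[:,2]>125
for P in(t,w): print('grip',P[k].min(0).round(1),P[k].max(0).round(1),np.median(P[k],0).round(1))
for nm,b in(('R',(70,130,140,195)),('L',(470,130,511,195))):
    uv,t,w=cloud(*b);k=(w[:,2]>55)
    print(nm,t[k].min(0).round(1),t[k].max(0).round(1),w[k][:,2].max().round(1))
# rail edge direction: points with z 40-50 along rail
for a in(20,160,320,440):
    uv,t,w=cloud(a,120,a+25,200);k=(w[:,2]>36);print('rail tool x',t[k][:,0].min().round(1),t[k][:,0].max().round(1),np.median(t[k],0).round(1),np.median(w[k],0).round(1))
E
```

```text
grip [ -21.6  -14.  -169.2] [70.4 16.  79.9] [ 6.4  0.5 72. ]
grip [ 439.4 -100.4  125.1] [531.3 -66.8 374.3] [502.8 -83.3 133. ]
R [ -25.8 -184.  -169.2] [ 70.4  -0.3 150. ] 374.3
L [ -23.1   -0.3 -169.2] [ 70.4 253.3 149.8] 374.3
rail tool x -20.5 70.4 [   2.3 -241.   159.3] [ 476.  -323.8   45.8]
rail tool x -19.1 70.4 [  3.6 -92.1 159.5] [ 493.5 -175.9   45.5]
rail tool x -17.8 70.4 [  4.8  76.6 159.7] [513.7  -8.5  45.2]
rail tool x -43.8 70.4 [  4.9 203.7 159.5] [529.8 117.6  45.3]
```

Call:
{"method": "jog_arm", "body": {
  "rows": [
    [[1, -1, 10], [0, 0, -0.002]],
    [[3.7, -2, 30], [0, 0, -0.002]],
    [[3.7, -2, 50], [0, 0, -0.002]],
    [[3.7, -2, 70], [0, 0, -0.002]],
    [[3.7, -2, 88], [0, 0, -0.002]],
    [[3.7, -2, 101], [0, 0, -0.002]],
    [[3.7, -2, 109], [0, 0, -0.002]],
    [[3.7, -2, 112], [0, 0, -0.002]],
    [[3.7, -2, 112], [0, 0, -0.002]],
    [[3.7, -2, 112], [0, 0, -0.002]]
  ]
}}

```text
time: 3.15
tool_pos: [505.3, -83.7, 94.7]
tcp_rot: [-180.0, 0.1, 173.1]
ft_force: [0.1, -0.1, -1.0]
finger_gap: 85.2
grip_force: 0.0
```

Call:
{"method": "jog_arm", "body": {
  "rows": [
    [[0, 0, 0], [0, 0, 0]],
    [[0, 0, 0], [0, 0, 0]],
    [[0, 0, 0], [0, 0, 0]],
    [[0, 0, 0], [0, 0, 0]],
    [[0, 0, 0], [0, 0, 0]],
    [[0, 0, 0], [0, 0, 0]],
    [[0, 0, 0], [0, 0, 0]],
    [[0, 0, 0], [0, 0, 0]]
  ],
  "grip": 20,
  "force": 40
}}

```text
time: 3.95
tool_pos: [504.8, -83.7, 94.2]
tcp_rot: [-180.0, 0.0, 173.1]
ft_force: [-2.0, 0.8, 4.6]
finger_gap: 29.1
grip_force: 40.5
```

```bash
python3 - <<'E'
from h import *
p=r.camera_params("wrist");d=np.load("w0.npy")
K=np.array([[p['fx'],0,p['cx']],[0,p['fy'],p['cy']],[0,0,1.]])
v,u=np.mgrid[0:384,0:512];uv=np.c_[u.ravel(),v.ravel()].astype(float)
n=cv2.undistortPoints(uv[:,None],K,p['dist_coeffs']).reshape(-1,2);z=d.ravel()
t=(np.c_[n*z[:,None],z,np.ones(len(z))]@p['tool_from_camera'].T)[:,:3]
k=(abs(t[:,0]-4)<16)&(t[:,2]<151)&(t[:,2]>110)&(z>0)&(uv[:,1]<200)
y=t[k][:,1]-1
h,e=np.histogram(y,np.arange(-250,260,4))
print([(int(a),int(c)) for a,c in zip(e,h) if c])
for lo,hi in((-200,-60),(60,260)):
    m=(y>lo)&(y<hi);print(y[m].min(),y[m].max())
s=r.sense();print(s['time'],s['tool_pos'],s['ft_force'])
E
```

```text
[(-186, 33), (-182, 87), (-178, 118), (-174, 137), (-170, 179), (-166, 223), (-162, 280), (-158, 54), (-154, 74), (-150, 8), (-42, 1), (-38, 119), (-34, 138), (-30, 139), (-26, 144), (-22, 150), (-18, 15), (14, 9), (18, 139), (22, 145), (26, 140), (30, 139), (34, 116), (38, 1), (222, 7), (226, 94), (230, 58), (234, 350), (238, 146), (242, 102), (246, 29), (250, 1)]
-184.9437309144766 -149.29470775199783
225.33270436649423 250.18863577475432
3.95 [504.82299109 -83.66235095  94.19101736] [-1.95173055  0.84812814  4.60487861]
```

Call:
{"method": "jog_arm", "body": {
  "rows": [
    [[0, 2, 0], [0, 0, 0]],
    [[0, 6, 0], [0, 0, 0]],
    [[0, 12, 0], [0, 0, 0]],
    [[0, 18, 0], [0, 0, 0]],
    [[0, 24, 0], [0, 0, 0]]
  ]
}}

```text
time: 4.45
tool_pos: [507.7, -60.0, 94.2]
tcp_rot: [-180.0, 0.0, 173.1]
ft_force: [-2.2, -1.8, 4.6]
finger_gap: 28.7
grip_force: 40.5
```

Call:
{"method": "jog_arm", "body": {
  "rows": [
    [[0, 6, 0], [0, 0, 0]],
    [[0, 12, 0], [0, 0, 0]],
    [[0, 18, 0], [0, 0, 0]],
    [[0, 24, 0], [0, 0, 0]]
  ]
}}

```text
time: 4.85
tool_pos: [510.6, -36.1, 94.2]
tcp_rot: [-180.0, 0.0, 173.1]
ft_force: [-1.9, -1.5, 5.7]
finger_gap: 28.4
grip_force: 40.6
```

Call:
{"method": "jog_arm", "body": {
  "rows": [
    [[0, 6, 0], [0, 0, 0]],
    [[0, 12, 0], [0, 0, 0]],
    [[0, 18, 0], [0, 0, 0]],
    [[0, 24, 0], [0, 0, 0]]
  ]
}}

```text
time: 5.25
tool_pos: [513.5, -12.2, 94.2]
tcp_rot: [-180.0, 0.0, 173.1]
ft_force: [-1.5, -1.5, 6.2]
finger_gap: 29.0
grip_force: 40.6
```

Call:
{"method": "jog_arm", "body": {
  "rows": [
    [[0, 6, 0], [0, 0, 0]],
    [[0, 12, 0], [0, 0, 0]],
    [[0, 18, 0], [0, 0, 0]],
    [[0, 24, 0], [0, 0, 0]]
  ]
}}

```text
time: 5.65
tool_pos: [516.2, 9.6, 94.2]
tcp_rot: [-179.8, 0.0, 173.1]
ft_force: [-3.4, -12.3, 6.6]
finger_gap: 29.3
grip_force: 40.7
```

Call:
{"method": "jog_arm", "body": {
  "rows": [
    [[0, 6, 0], [0, 0, 0]],
    [[0, 12, 0], [0, 0, 0]],
    [[0, 18, 0], [0, 0, 0]],
    [[0, 24, 0], [0, 0, 0]]
  ]
}}

```text
time: 6.05
tool_pos: [519.3, 35.3, 94.2]
tcp_rot: [-180.0, 0.0, 173.1]
ft_force: [-3.3, -1.2, 4.5]
finger_gap: 28.8
grip_force: 40.6
```

Call:
{"method": "jog_arm", "body": {
  "rows": [
    [[0, 6, 0], [0, 0, 0]],
    [[0, 12, 0], [0, 0, 0]],
    [[0, 18, 0], [0, 0, 0]],
    [[0, 24, 0], [0, 0, 0]]
  ]
}}

```text
time: 6.45
tool_pos: [522.2, 59.3, 94.2]
tcp_rot: [-180.0, 0.0, 173.1]
ft_force: [-2.1, -1.1, 5.3]
finger_gap: 29.1
grip_force: 40.6
```

Call:
{"method": "jog_arm", "body": {
  "rows": [
    [[0, 6, 0], [0, 0, 0]],
    [[0, 11, 0], [0, 0, 0]],
    [[0, 15, 0], [0, 0, 0]],
    [[0, 18, 0], [0, 0, 0]],
    [[0, 21, 0], [0, 0, 0]],
    [[0, 24, 0], [0, 0, 0]]
  ]
}}

```text
time: 7.05
tool_pos: [525.1, 83.2, 94.2]
tcp_rot: [-180.0, 0.0, 173.1]
ft_force: [-1.9, -0.9, 6.6]
finger_gap: 29.1
grip_force: 40.6
```

Call:
{"method": "jog_arm", "body": {
  "rows": [
    [[0, 3, 0], [0, 0, 0]],
    [[0, 6, 0], [0, 0, 0]],
    [[0, 9, 0], [0, 0, 0]],
    [[0, 11, 0], [0, 0, 0]],
    [[0, 13, 0], [0, 0, 0]],
    [[0, 14, 0], [0, 0, 0]],
    [[0, 15, 0], [0, 0, 0]]
  ]
}}

```text
time: 7.75
tool_pos: [526.9, 98.0, 94.2]
tcp_rot: [-180.0, 0.0, 173.1]
ft_force: [-2.7, -0.7, 6.0]
finger_gap: 28.5
grip_force: 40.6
```

Call:
{"method": "jog_arm", "body": {
  "rows": [
    [[0, 0.5, 0], [0, 0, 0]],
    [[0, 1, 0], [0, 0, 0]],
    [[0, 1.5, 0], [0, 0, 0]]
  ]
}}

```text
time: 8.05
tool_pos: [527.0, 99.5, 94.2]
tcp_rot: [-180.0, 0.0, 173.1]
ft_force: [-2.2, -1.3, 7.0]
finger_gap: 29.2
grip_force: 40.6
```

Call:
{"method": "jog_arm", "body": {
  "rows": [
    [[0, 0.5, 0], [0, 0, 0]],
    [[0, 1, 0], [0, 0, 0]],
    [[0, 1.5, 0], [0, 0, 0]]
  ]
}}

```text
time: 8.35
tool_pos: [527.2, 101.0, 94.2]
tcp_rot: [-180.0, 0.0, 173.1]
ft_force: [-2.5, -1.3, 5.8]
finger_gap: 29.1
grip_force: 40.6
```

Call:
{"method": "jog_arm", "body": {
  "rows": [
    [[0, 0.4, 0], [0, 0, 0]],
    [[0, 0.8, 0], [0, 0, 0]],
    [[0, 1.2, 0], [0, 0, 0]]
  ]
}}

```text
time: 8.65
tool_pos: [527.4, 102.1, 94.2]
tcp_rot: [-180.0, 0.0, 173.1]
ft_force: [-1.9, -0.6, 5.8]
finger_gap: 28.9
grip_force: 40.6
```

Call:
{"method": "jog_arm", "body": {
  "rows": [
    [[0, 0.4, 0], [0, 0, 0]],
    [[0, 0.8, 0], [0, 0, 0]]
  ]
}}

```text
time: 8.85
tool_pos: [527.5, 102.9, 94.2]
tcp_rot: [-180.0, 0.0, 173.1]
ft_force: [-2.5, -1.3, 6.0]
finger_gap: 29.0
grip_force: 40.6
```

Call:
{"method": "jog_arm", "body": {
  "rows": [
    [[0, 0.4, 0], [0, 0, 0]],
    [[0, 0.8, 0], [0, 0, 0]],
    [[0, 1.2, 0], [0, 0, 0]]
  ]
}}

```text
time: 9.15
tool_pos: [527.6, 104.0, 94.2]
tcp_rot: [-180.0, 0.0, 173.1]
ft_force: [-2.6, -1.7, 6.5]
finger_gap: 28.8
grip_force: 40.6
```

Call:
{"method": "jog_arm", "body": {
  "rows": [
    [[0, 0.4, 0], [0, 0, 0]],
    [[0, 0.8, 0], [0, 0, 0]]
  ]
}}

```text
time: 9.35
tool_pos: [527.7, 104.5, 94.2]
tcp_rot: [-180.0, 0.0, 173.1]
ft_force: [-3.1, -3.8, 7.0]
finger_gap: 28.7
grip_force: 40.7
```

Call:
{"method": "jog_arm", "body": {
  "rows": [
    [[0, 0.3, 0], [0, 0, 0]],
    [[0, 0.6, 0], [0, 0, 0]],
    [[0, 0.6, 0], [0, 0, 0]]
  ]
}}

```text
time: 9.65
tool_pos: [527.7, 104.9, 94.2]
tcp_rot: [-179.9, 0.0, 173.1]
ft_force: [-3.9, -4.3, 6.3]
finger_gap: 28.6
grip_force: 40.7
```

Call:
{"method": "jog_arm", "body": {
  "rows": [
    [[0, -1, 0], [0, 0, 0]],
    [[0, -3, 0], [0, 0, 0]],
    [[0, -6, 0], [0, 0, 0]],
    [[0, -10, 0], [0, 0, 0]],
    [[0, -15, 0], [0, 0, 0]]
  ]
}}

```text
time: 10.15
tool_pos: [526.1, 91.1, 94.2]
tcp_rot: [180.0, 0.0, 173.1]
ft_force: [-2.0, 1.8, 5.9]
finger_gap: 29.3
grip_force: 40.5
```

Call:
{"method": "jog_arm", "body": {
  "rows": [
    [[0, -5, 0], [0, 0, 0]],
    [[0, -10, 0], [0, 0, 0]],
    [[0, -15, 0], [0, 0, 0]]
  ]
}}

```text
time: 10.45
tool_pos: [524.2, 76.0, 94.2]
tcp_rot: [180.0, 0.0, 173.1]
ft_force: [-1.9, 1.5, 5.6]
finger_gap: 28.8
grip_force: 40.5
```

Call:
{"method": "jog_arm", "body": {
  "rows": [
    [[0, -5, 0], [0, 0, 0]],
    [[0, -10, 0], [0, 0, 0]],
    [[0, -15, 0], [0, 0, 0]]
  ]
}}

```text
time: 10.75
tool_pos: [522.4, 61.1, 94.2]
tcp_rot: [180.0, 0.0, 173.1]
ft_force: [-1.9, 0.3, 5.0]
finger_gap: 28.8
grip_force: 40.5
```

Call:
{"method": "jog_arm", "body": {
  "rows": [
    [[0, -5, 0], [0, 0, 0]],
    [[0, -9, 0], [0, 0, 0]],
    [[0, -12, 0], [0, 0, 0]],
    [[0, -15, 0], [0, 0, 0]],
    [[0, -17, 0], [0, 0, 0]]
  ]
}}

```text
time: 11.25
tool_pos: [520.4, 44.2, 94.2]
tcp_rot: [180.0, 0.0, 173.1]
ft_force: [-2.4, 2.6, 3.9]
finger_gap: 29.0
grip_force: 40.6
```

Call:
{"method": "jog_arm", "body": {
  "rows": [
    [[0, -2, 0], [0, 0, 0]],
    [[0, -4, 0], [0, 0, 0]],
    [[0, -6, 0], [0, 0, 0]]
  ]
}}

```text
time: 11.55
tool_pos: [519.7, 38.3, 94.2]
tcp_rot: [180.0, 0.0, 173.1]
ft_force: [-1.4, 1.7, 6.1]
finger_gap: 29.0
grip_force: 40.6
```

Call:
{"method": "jog_arm", "body": {
  "rows": [
    [[0, -1.5, 0], [0, 0, 0]],
    [[0, -3, 0], [0, 0, 0]]
  ]
}}

```text
time: 11.75
tool_pos: [519.3, 35.3, 94.2]
tcp_rot: [180.0, 0.0, 173.1]
ft_force: [-2.6, 0.8, 6.3]
finger_gap: 28.5
grip_force: 40.6
```

Call:
{"method": "jog_arm", "body": {
  "rows": [
    [[0, -1.5, 0], [0, 0, 0]],
    [[0, -3, 0], [0, 0, 0]]
  ]
}}

```text
time: 11.95
tool_pos: [518.9, 32.4, 94.2]
tcp_rot: [180.0, 0.0, 173.1]
ft_force: [-1.8, 2.6, 6.2]
finger_gap: 28.7
grip_force: 40.6
```

Call:
{"method": "jog_arm", "body": {
  "rows": [
    [[0, -1.5, 0], [0, 0, 0]],
    [[0, -3, 0], [0, 0, 0]]
  ]
}}

```text
time: 12.15
tool_pos: [518.6, 29.6, 94.2]
tcp_rot: [180.0, 0.0, 173.1]
ft_force: [-1.3, 4.0, 5.9]
finger_gap: 29.2
grip_force: 40.6
```

Call:
{"method": "jog_arm", "body": {
  "rows": [
    [[0, -1.5, 0], [0, 0, 0]],
    [[0, -3, 0], [0, 0, 0]]
  ]
}}

```text
time: 12.35
tool_pos: [518.3, 27.3, 94.2]
tcp_rot: [179.9, 0.0, 173.1]
ft_force: [-1.7, 6.7, 5.1]
finger_gap: 28.6
grip_force: 40.5
```

Call:
{"method": "jog_arm", "body": {
  "rows": [
    [[0, -1.5, 0], [0, 0, 0]],
    [[0, -3, 0], [0, 0, 0]]
  ]
}}

```text
time: 12.55
tool_pos: [518.0, 25.0, 94.2]
tcp_rot: [179.8, 0.0, 173.1]
ft_force: [-0.7, 9.3, 5.3]
finger_gap: 28.9
grip_force: 40.5
```

Call:
{"method": "jog_arm", "body": {
  "rows": [
    [[0, -1.5, 0], [0, 0, 0]],
    [[0, -3, 0], [0, 0, 0]]
  ]
}}

```text
time: 12.75
tool_pos: [517.7, 22.5, 94.2]
tcp_rot: [179.8, 0.0, 173.1]
ft_force: [-1.2, 12.0, 4.8]
finger_gap: 28.6
grip_force: 40.5
```

Call:
{"method": "jog_arm", "body": {
  "rows": [
    [[0, -1.5, 0], [0, 0, 0]],
    [[0, -3, 0], [0, 0, 0]]
  ]
}}

```text
time: 12.95
tool_pos: [517.4, 19.7, 94.2]
tcp_rot: [179.8, 0.0, 173.1]
ft_force: [0.9, 13.0, 4.5]
finger_gap: 28.9
grip_force: 40.5
```

Call:
{"method": "jog_arm", "body": {
  "rows": [
    [[0, -1.5, 0], [0, 0, 0]],
    [[0, -3, 0], [0, 0, 0]]
  ]
}}

```text
time: 13.15
tool_pos: [517.0, 16.8, 94.2]
tcp_rot: [179.8, 0.0, 173.1]
ft_force: [0.1, 12.3, 5.6]
finger_gap: 28.9
grip_force: 40.5
```

Call:
{"method": "jog_arm", "body": {
  "rows": [
    [[0, -1.5, 0], [0, 0, 0]],
    [[0, -3, 0], [0, 0, 0]]
  ]
}}

```text
time: 13.35
tool_pos: [516.6, 13.7, 94.2]
tcp_rot: [179.8, 0.0, 173.1]
ft_force: [-0.5, 10.9, 5.9]
finger_gap: 28.6
grip_force: 40.6
```

Call:
{"method": "jog_arm", "body": {
  "rows": [
    [[0, -1.5, 0], [0, 0, 0]],
    [[0, -3, 0], [0, 0, 0]]
  ]
}}

```text
time: 13.55
tool_pos: [516.2, 10.3, 94.2]
tcp_rot: [179.8, 0.0, 173.1]
ft_force: [-1.4, 10.2, 4.8]
finger_gap: 29.2
grip_force: 40.6
```

Call:
{"method": "jog_arm", "body": {
  "rows": [
    [[0, -1.5, 0], [0, 0, 0]],
    [[0, -3, 0], [0, 0, 0]]
  ]
}}

```text
time: 13.75
tool_pos: [515.8, 6.9, 94.2]
tcp_rot: [179.9, 0.0, 173.1]
ft_force: [-1.4, 7.2, 5.2]
finger_gap: 29.0
grip_force: 40.6
```

Call:
{"method": "jog_arm", "body": {
  "rows": [
    [[0, -1.5, 0], [0, 0, 0]],
    [[0, -3, 0], [0, 0, 0]]
  ]
}}

```text
time: 13.95
tool_pos: [515.4, 3.4, 94.2]
tcp_rot: [179.9, 0.0, 173.1]
ft_force: [-1.7, 4.1, 5.0]
finger_gap: 29.1
grip_force: 40.6
```

Call:
{"method": "jog_arm", "body": {
  "rows": [
    [[0, -1.5, 0], [0, 0, 0]],
    [[0, -3, 0], [0, 0, 0]]
  ]
}}

```text
time: 14.15
tool_pos: [515.0, -0.1, 94.2]
tcp_rot: [179.9, 0.0, 173.1]
ft_force: [-1.9, 1.4, 5.4]
finger_gap: 28.7
grip_force: 40.6
```

Call:
{"method": "jog_arm", "body": {
  "rows": [
    [[0, -1.5, 0], [0, 0, 0]],
    [[0, -3, 0], [0, 0, 0]]
  ]
}}

```text
time: 14.35
tool_pos: [514.6, -3.3, 94.2]
tcp_rot: [180.0, 0.0, 173.1]
ft_force: [-2.2, 2.9, 5.4]
finger_gap: 28.9
grip_force: 40.6
```

Call:
{"method": "jog_arm", "body": {
  "rows": [
    [[0, -1.5, 0], [0, 0, 0]],
    [[0, -3, 0], [0, 0, 0]]
  ]
}}

```text
time: 14.55
tool_pos: [514.2, -6.4, 94.2]
tcp_rot: [180.0, 0.0, 173.1]
ft_force: [-2.1, 2.1, 5.7]
finger_gap: 29.5
grip_force: 40.6
```

Call:
{"method": "jog_arm", "body": {
  "rows": [
    [[0, -3, 0], [0, 0, 0]],
    [[0, -7, 0], [0, 0, 0]],
    [[0, -12, 0], [0, 0, 0]],
    [[0, -17, 0], [0, 0, 0]]
  ]
}}

```text
time: 14.95
tool_pos: [512.2, -23.3, 94.2]
tcp_rot: [180.0, 0.0, 173.1]
ft_force: [-2.3, 2.4, 5.9]
finger_gap: 29.0
grip_force: 40.6
```

Call:
{"method": "jog_arm", "body": {
  "rows": [
    [[0, -5, 0], [0, 0, 0]],
    [[0, -10, 0], [0, 0, 0]],
    [[0, -15, 0], [0, 0, 0]]
  ]
}}

```text
time: 15.25
tool_pos: [510.3, -38.3, 94.2]
tcp_rot: [180.0, 0.0, 173.1]
ft_force: [-1.6, 2.7, 6.3]
finger_gap: 29.0
grip_force: 40.6
```

Call:
{"method": "jog_arm", "body": {
  "rows": [
    [[0, -5, 0], [0, 0, 0]],
    [[0, -10, 0], [0, 0, 0]],
    [[0, -15, 0], [0, 0, 0]]
  ]
}}

```text
time: 15.55
tool_pos: [508.5, -53.2, 94.2]
tcp_rot: [180.0, 0.0, 173.1]
ft_force: [-1.9, 1.4, 5.6]
finger_gap: 28.9
grip_force: 40.6
```

Call:
{"method": "jog_arm", "body": {
  "rows": [
    [[0, -5, 0], [0, 0, 0]],
    [[0, -10, 0], [0, 0, 0]],
    [[0, -15, 0], [0, 0, 0]]
  ]
}}

```text
time: 15.85
tool_pos: [506.7, -68.1, 94.2]
tcp_rot: [180.0, 0.0, 173.1]
ft_force: [-1.4, 1.9, 5.2]
finger_gap: 29.1
grip_force: 40.7
```

Call:
{"method": "jog_arm", "body": {
  "rows": [
    [[0, -5, 0], [0, 0, 0]],
    [[0, -10, 0], [0, 0, 0]],
    [[0, -15, 0], [0, 0, 0]]
  ]
}}

```text
time: 16.15
tool_pos: [504.9, -83.0, 94.2]
tcp_rot: [180.0, 0.0, 173.1]
ft_force: [-2.6, 1.8, 6.4]
finger_gap: 29.0
grip_force: 40.7
```

Call:
{"method": "jog_arm", "body": {
  "rows": [
    [[0, -5, 0], [0, 0, 0]],
    [[0, -10, 0], [0, 0, 0]],
    [[0, -15, 0], [0, 0, 0]]
  ]
}}

```text
time: 16.45
tool_pos: [503.1, -97.9, 94.2]
tcp_rot: [180.0, 0.0, 173.1]
ft_force: [-2.1, 2.4, 5.2]
finger_gap: 29.1
grip_force: 40.7
```

Call:
{"method": "jog_arm", "body": {
  "rows": [
    [[0, -5, 0], [0, 0, 0]],
    [[0, -10, 0], [0, 0, 0]],
    [[0, -15, 0], [0, 0, 0]]
  ]
}}

```text
time: 16.75
tool_pos: [501.3, -112.8, 94.2]
tcp_rot: [180.0, 0.0, 173.1]
ft_force: [-2.4, 2.1, 5.3]
finger_gap: 29.0
grip_force: 40.7
```

Call:
{"method": "jog_arm", "body": {
  "rows": [
    [[0, -5, 0], [0, 0, 0]],
    [[0, -10, 0], [0, 0, 0]],
    [[0, -15, 0], [0, 0, 0]]
  ]
}}

```text
time: 17.05
tool_pos: [499.5, -127.7, 94.2]
tcp_rot: [180.0, 0.0, 173.1]
ft_force: [-1.2, 2.1, 6.4]
finger_gap: 29.2
grip_force: 40.7
```

Call:
{"method": "jog_arm", "body": {
  "rows": [
    [[0, -5, 0], [0, 0, 0]],
    [[0, -10, 0], [0, 0, 0]],
    [[0, -15, 0], [0, 0, 0]]
  ]
}}

```text
time: 17.35
tool_pos: [497.7, -142.7, 94.2]
tcp_rot: [180.0, 0.0, 173.1]
ft_force: [-2.4, 2.3, 6.2]
finger_gap: 28.8
grip_force: 40.7
```

Call:
{"method": "jog_arm", "body": {
  "rows": [
    [[0, -5, 0], [0, 0, 0]],
    [[0, -10, 0], [0, 0, 0]],
    [[0, -15, 0], [0, 0, 0]]
  ]
}}

```text
time: 17.65
tool_pos: [495.9, -157.6, 94.2]
tcp_rot: [180.0, 0.0, 173.1]
ft_force: [-3.0, 2.0, 5.6]
finger_gap: 28.9
grip_force: 40.7
```

Call:
{"method": "jog_arm", "body": {
  "rows": [
    [[0, -5, 0], [0, 0, 0]],
    [[0, -10, 0], [0, 0, 0]],
    [[0, -14, 0], [0, 0, 0]],
    [[0, -17, 0], [0, 0, 0]],
    [[0, -19, 0], [0, 0, 0]],
    [[0, -20, 0], [0, 0, 0]]
  ]
}}

```text
time: 18.25
tool_pos: [493.5, -177.5, 94.2]
tcp_rot: [-180.0, 0.0, 173.1]
ft_force: [-2.2, 1.3, 6.0]
finger_gap: 29.5
grip_force: 40.7
```

Call:
{"method": "jog_arm", "body": {
  "rows": [
    [[0, -1.5, 0], [0, 0, 0]],
    [[0, -3, 0], [0, 0, 0]],
    [[0, -4.5, 0], [0, 0, 0]],
    [[0, -6, 0], [0, 0, 0]],
    [[0, -7.5, 0], [0, 0, 0]],
    [[0, -9, 0], [0, 0, 0]],
    [[0, -10, 0], [0, 0, 0]]
  ]
}}

```text
time: 18.95
tool_pos: [492.3, -187.3, 94.2]
tcp_rot: [-180.0, 0.0, 173.1]
ft_force: [-2.2, 2.2, 5.6]
finger_gap: 29.0
grip_force: 40.7
```

Call:
{"method": "jog_arm", "body": {
  "rows": [
    [[0, -0.5, 0], [0, 0, 0]],
    [[0, -1, 0], [0, 0, 0]],
    [[0, -1.5, 0], [0, 0, 0]]
  ]
}}

```text
time: 19.25
tool_pos: [492.1, -188.7, 94.2]
tcp_rot: [180.0, 0.0, 173.1]
ft_force: [-2.2, 1.5, 5.4]
finger_gap: 29.0
grip_force: 40.7
```

Call:
{"method": "jog_arm", "body": {
  "rows": [
    [[0, -0.4, 0], [0, 0, 0]],
    [[0, -0.8, 0], [0, 0, 0]],
    [[0, -1.2, 0], [0, 0, 0]]
  ]
}}

```text
time: 19.55
tool_pos: [492.0, -189.9, 94.2]
tcp_rot: [180.0, 0.0, 173.1]
ft_force: [-2.3, 1.4, 6.3]
finger_gap: 28.6
grip_force: 40.7
```

Call:
{"method": "jog_arm", "body": {
  "rows": [
    [[0, -0.5, 0], [0, 0, 0]],
    [[0, -1, 0], [0, 0, 0]],
    [[0, -1.5, 0], [0, 0, 0]]
  ]
}}

```text
time: 19.85
tool_pos: [491.8, -191.4, 94.2]
tcp_rot: [180.0, 0.0, 173.1]
ft_force: [-2.0, 0.1, 5.7]
finger_gap: 29.3
grip_force: 40.7
```

Call:
{"method": "jog_arm", "body": {
  "rows": [
    [[0, -0.4, 0], [0, 0, 0]],
    [[0, -0.8, 0], [0, 0, 0]]
  ]
}}

```text
time: 20.05
tool_pos: [491.7, -192.2, 94.2]
tcp_rot: [-180.0, 0.0, 173.1]
ft_force: [-2.3, 1.5, 5.8]
finger_gap: 29.2
grip_force: 40.7
```

Call:
{"method": "jog_arm", "body": {
  "rows": [
    [[0, -0.5, 0], [0, 0, 0]],
    [[0, -1, 0], [0, 0, 0]],
    [[0, -1.5, 0], [0, 0, 0]]
  ]
}}

```text
time: 20.35
tool_pos: [491.5, -193.7, 94.2]
tcp_rot: [180.0, 0.0, 173.1]
ft_force: [-1.2, 1.8, 5.3]
finger_gap: 29.1
grip_force: 40.7
```

Call:
{"method": "jog_arm", "body": {
  "rows": [
    [[0, -0.4, 0], [0, 0, 0]],
    [[0, -0.8, 0], [0, 0, 0]]
  ]
}}

```text
time: 20.55
tool_pos: [491.4, -194.3, 94.2]
tcp_rot: [180.0, 0.0, 173.1]
ft_force: [-2.6, 3.0, 5.9]
finger_gap: 29.2
grip_force: 40.7
```

Call:
{"method": "jog_arm", "body": {
  "rows": [
    [[0, -0.4, 0], [0, 0, 0]],
    [[0, -0.8, 0], [0, 0, 0]],
    [[0, -1, 0], [0, 0, 0]]
  ]
}}

```text
time: 20.85
tool_pos: [491.4, -194.8, 94.2]
tcp_rot: [179.9, 0.0, 173.1]
ft_force: [-2.2, 5.0, 6.6]
finger_gap: 28.8
grip_force: 40.8
```

Call:
{"method": "jog_arm", "body": {
  "rows": [
    [[0, 1, 0], [0, 0, 0]],
    [[0, 4, 0], [0, 0, 0]],
    [[0, 9, 0], [0, 0, 0]],
    [[0, 16, 0], [0, 0, 0]],
    [[0, 24, 0], [0, 0, 0]],
    [[0, 32, 0], [0, 0, 0]],
    [[0, 40, 0], [0, 0, 0]],
    [[0, 48, 0], [0, 0, 0]],
    [[0, 56, 0], [0, 0, 0]],
    [[0, 64, 0], [0, 0, 0]]
  ]
}}

```text
time: 21.85
tool_pos: [499.0, -132.0, 94.2]
tcp_rot: [-180.0, 0.0, 173.1]
ft_force: [-2.1, -1.5, 5.7]
finger_gap: 28.8
grip_force: 40.6
```

Call:
{"method": "jog_arm", "body": {
  "rows": [
    [[0, 8, 0], [0, 0, 0]],
    [[0, 16, 0], [0, 0, 0]],
    [[0, 24, 0], [0, 0, 0]],
    [[0, 32, 0], [0, 0, 0]],
    [[0, 40, 0], [0, 0, 0]],
    [[0, 48, 0], [0, 0, 0]],
    [[0, 56, 0], [0, 0, 0]],
    [[0, 64, 0], [0, 0, 0]],
    [[0, 72, 0], [0, 0, 0]],
    [[0, 80, 0], [0, 0, 0]]
  ]
}}

```text
time: 22.85
tool_pos: [508.6, -52.5, 94.2]
tcp_rot: [-180.0, 0.0, 173.1]
ft_force: [-2.9, -1.5, 5.9]
finger_gap: 29.1
grip_force: 40.7
```

Call:
{"method": "jog_arm", "body": {
  "rows": [
    [[0, 8, 0], [0, 0, 0]],
    [[0, 16, 0], [0, 0, 0]],
    [[0, 23, 0], [0, 0, 0]],
    [[0, 29, 0], [0, 0, 0]],
    [[0, 34, 0], [0, 0, 0]],
    [[0, 38, 0], [0, 0, 0]],
    [[0, 40.5, 0], [0, 0, 0]],
    [[0, 42, 0], [0, 0, 0]],
    [[0, 43.5, 0], [0, 0, 0]],
    [[0, 45, 0], [0, 0, 0]]
  ]
}}

```text
time: 23.85
tool_pos: [514.0, -7.9, 94.2]
tcp_rot: [-180.0, 0.0, 173.1]
ft_force: [-2.5, -1.3, 5.8]
finger_gap: 29.3
grip_force: 40.7
```

Call:
{"method": "jog_arm", "body": {
  "rows": [
    [[0, 1.5, 0], [0, 0, 0]],
    [[0, 3, 0], [0, 0, 0]]
  ]
}}

```text
time: 24.05
tool_pos: [514.4, -4.9, 94.2]
tcp_rot: [-180.0, 0.0, 173.1]
ft_force: [-1.7, -0.5, 5.8]
finger_gap: 28.7
grip_force: 40.7
```

Call:
{"method": "jog_arm", "body": {
  "rows": [
    [[0, 1.5, 0], [0, 0, 0]],
    [[0, 3, 0], [0, 0, 0]]
  ]
}}

```text
time: 24.25
tool_pos: [514.7, -1.9, 94.2]
tcp_rot: [-180.0, 0.0, 173.1]
ft_force: [-3.5, -1.3, 5.5]
finger_gap: 28.8
grip_force: 40.7
```

Call:
{"method": "jog_arm", "body": {
  "rows": [
    [[0, 1.5, 0], [0, 0, 0]],
    [[0, 3, 0], [0, 0, 0]]
  ]
}}

```text
time: 24.45
tool_pos: [515.0, 0.4, 94.2]
tcp_rot: [-179.9, 0.0, 173.1]
ft_force: [-3.0, -5.2, 6.1]
finger_gap: 29.0
grip_force: 40.7
```

Call:
{"method": "jog_arm", "body": {
  "rows": [
    [[0, 1.5, 0], [0, 0, 0]],
    [[0, 3, 0], [0, 0, 0]]
  ]
}}

```text
time: 24.65
tool_pos: [515.3, 2.7, 94.2]
tcp_rot: [-179.9, 0.0, 173.1]
ft_force: [-3.7, -8.2, 6.3]
finger_gap: 28.8
grip_force: 40.8
```

Call:
{"method": "jog_arm", "body": {
  "rows": [
    [[0, 1.5, 0], [0, 0, 0]],
    [[0, 3, 0], [0, 0, 0]]
  ]
}}

```text
time: 24.85
tool_pos: [515.6, 5.2, 94.2]
tcp_rot: [-179.8, 0.0, 173.0]
ft_force: [-4.0, -10.5, 6.5]
finger_gap: 28.9
grip_force: 40.8
```

Call:
{"method": "jog_arm", "body": {
  "rows": [
    [[0, 1.5, 0], [0, 0, 0]],
    [[0, 3, 0], [0, 0, 0]]
  ]
}}

```text
time: 25.05
tool_pos: [516.0, 7.8, 94.3]
tcp_rot: [-179.8, 0.0, 173.0]
ft_force: [-4.5, -11.4, 7.5]
finger_gap: 29.0
grip_force: 40.9
```

Call:
{"method": "jog_arm", "body": {
  "rows": [
    [[0, 1.5, 0], [0, 0, 0]],
    [[0, 3, 0], [0, 0, 0]]
  ]
}}

```text
time: 25.25
tool_pos: [516.3, 10.7, 94.2]
tcp_rot: [-179.8, 0.0, 173.0]
ft_force: [-4.3, -11.6, 7.5]
finger_gap: 28.7
grip_force: 40.9
```

Call:
{"method": "jog_arm", "body": {
  "rows": [
    [[0, 1.5, 0], [0, 0, 0]],
    [[0, 3, 0], [0, 0, 0]]
  ]
}}

```text
time: 25.45
tool_pos: [516.6, 13.7, 94.2]
tcp_rot: [-179.8, 0.0, 173.0]
ft_force: [-3.9, -10.3, 6.6]
finger_gap: 28.9
grip_force: 40.8
```

Call:
{"method": "jog_arm", "body": {
  "rows": [
    [[0, 1.5, 0], [0, 0, 0]],
    [[0, 3, 0], [0, 0, 0]]
  ]
}}

```text
time: 25.65
tool_pos: [517.0, 17.0, 94.2]
tcp_rot: [-179.8, 0.0, 173.0]
ft_force: [-3.4, -8.2, 7.0]
finger_gap: 29.1
grip_force: 40.8
```

Call:
{"method": "jog_arm", "body": {
  "rows": [
    [[0, 1.5, 0], [0, 0, 0]],
    [[0, 3, 0], [0, 0, 0]]
  ]
}}

```text
time: 25.85
tool_pos: [517.5, 20.5, 94.2]
tcp_rot: [-179.9, 0.0, 173.0]
ft_force: [-2.7, -6.8, 7.2]
finger_gap: 28.9
grip_force: 40.8
```

Call:
{"method": "jog_arm", "body": {
  "rows": [
    [[0, 1.5, 0], [0, 0, 0]],
    [[0, 3, 0], [0, 0, 0]]
  ]
}}

```text
time: 26.05
tool_pos: [517.9, 23.9, 94.2]
tcp_rot: [-179.9, 0.0, 173.1]
ft_force: [-2.9, -4.6, 6.4]
finger_gap: 28.8
grip_force: 40.8
```

Call:
{"method": "jog_arm", "body": {
  "rows": [
    [[0, 1.5, 0], [0, 0, 0]],
    [[0, 3, 0], [0, 0, 0]]
  ]
}}

```text
time: 26.25
tool_pos: [518.3, 27.4, 94.2]
tcp_rot: [-179.9, 0.0, 173.1]
ft_force: [-2.7, -2.8, 6.5]
finger_gap: 29.0
grip_force: 40.8
```

Call:
{"method": "jog_arm", "body": {
  "rows": [
    [[0, 1.5, 0], [0, 0, 0]],
    [[0, 3, 0], [0, 0, 0]]
  ]
}}

```text
time: 26.45
tool_pos: [518.7, 30.7, 94.2]
tcp_rot: [-180.0, 0.0, 173.1]
ft_force: [-1.5, -0.1, 6.2]
finger_gap: 29.2
grip_force: 40.7
```

Call:
{"method": "jog_arm", "body": {
  "rows": [
    [[0, 1.5, 0], [0, 0, 0]],
    [[0, 3, 0], [0, 0, 0]]
  ]
}}

```text
time: 26.65
tool_pos: [519.1, 33.8, 94.2]
tcp_rot: [-180.0, 0.0, 173.1]
ft_force: [-3.0, -0.9, 5.8]
finger_gap: 29.2
grip_force: 40.7
```

Call:
{"method": "jog_arm", "body": {
  "rows": [
    [[0, -1.5, 0], [0, 0, 0]],
    [[0, -3, 0], [0, 0, 0]],
    [[0, -5, 0], [0, 0, 0]],
    [[0, -7, 0], [0, 0, 0]],
    [[0, -9, 0], [0, 0, 0]],
    [[0, -11, 0], [0, 0, 0]],
    [[0, -13, 0], [0, 0, 0]],
    [[0, -15, 0], [0, 0, 0]],
    [[0, -17, 0], [0, 0, 0]],
    [[0, -18, 0], [0, 0, 0]]
  ]
}}

```text
time: 27.65
tool_pos: [517.3, 18.5, 94.3]
tcp_rot: [179.8, 0.0, 173.1]
ft_force: [0.4, 12.7, 4.5]
finger_gap: 28.9
grip_force: 40.6
```

Call:
{"method": "jog_arm", "body": {
  "rows": [
    [[0, -0.5, 0], [0, 0, 0]],
    [[0, -1, 0], [0, 0, 0]],
    [[0, -1.5, 0], [0, 0, 0]],
    [[0, -2, 0], [0, 0, 0]],
    [[0, -2, 0], [0, 0, 0]]
  ]
}}

```text
time: 28.15
tool_pos: [516.9, 16.1, 94.2]
tcp_rot: [179.8, 0.0, 173.1]
ft_force: [-0.3, 8.6, 5.8]
finger_gap: 28.9
grip_force: 40.7
```

Call:
{"method": "jog_arm", "body": {
  "rows": [
    [[0, 0, 0], [0, 0, 0]],
    [[0, 0, 0], [0, 0, 0]],
    [[0, 0, 0], [0, 0, 0]],
    [[0, 0, 0], [0, 0, 0]],
    [[0, 0, 0], [0, 0, 0]]
  ]
}}

```text
time: 28.65
tool_pos: [516.9, 15.9, 94.2]
tcp_rot: [179.8, 0.0, 173.1]
ft_force: [-0.8, 8.7, 5.2]
finger_gap: 28.8
grip_force: 40.7
```

Call:
{"method": "jog_arm", "body": {
  "rows": [
    [[0, 0, 0], [0, 0, 0]],
    [[0, 0, 0], [0, 0, 0]],
    [[0, 0, 0], [0, 0, 0]],
    [[0, 0, 0], [0, 0, 0]],
    [[0, 0, 0], [0, 0, 0]]
  ]
}}

```text
time: 29.15
tool_pos: [516.9, 15.9, 94.3]
tcp_rot: [179.8, 0.0, 173.1]
ft_force: [-0.8, 6.9, 5.8]
finger_gap: 28.9
grip_force: 40.7
```

Call:
{"method": "jog_arm", "body": {
  "rows": [
    [[0, -0.5, 0], [0, 0, 0]],
    [[0, -1, 0], [0, 0, 0]],
    [[0, -1.5, 0], [0, 0, 0]],
    [[0, -2, 0], [0, 0, 0]],
    [[0, -2, 0], [0, 0, 0]],
    [[0, -2, 0], [0, 0, 0]]
  ]
}}

```text
time: 29.75
tool_pos: [516.7, 13.7, 94.2]
tcp_rot: [179.9, 0.0, 173.1]
ft_force: [-1.2, 7.4, 6.2]
finger_gap: 28.5
grip_force: 40.7
```

```bash
python3 - <<'E'
from h import *
for i in range(3):
    im,d=r.snapshot("wrist");s=r.sense();print(s['tool_pos'],s['tcp_rot'],s['ft_force'])
    g=im.max(2);row=g[195:205,225:300].mean(0).astype(int)
    if i==0: cv2.imwrite("pics/w1.png",im)
E
```

```text
[516.6475473   13.68645263  94.23809826] [1.79856543e+02 3.64002848e-02 1.73112267e+02] [-1.04703064  6.65536034  5.53877875]
[516.66366377  13.6691046   94.25180792] [1.79858517e+02 3.86486909e-02 1.73112615e+02] [-0.86522212  6.52326903  6.58850642]
[516.65768108  13.67800889  94.24437456] [1.79856633e+02 3.78859808e-02 1.73107810e+02] [-0.19701843  7.03712782  5.71828776]
```

View pics/w1.png

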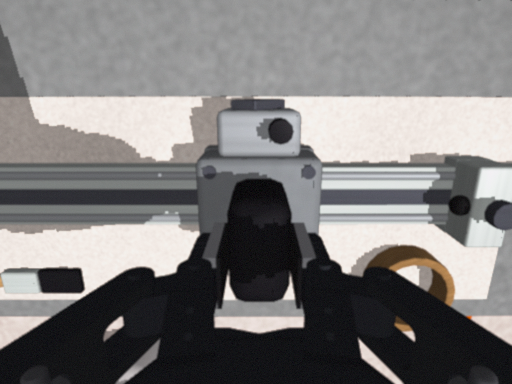

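The wrist view shows the grip centred between the fingers at about (260,240). Next I take the load off the arm before releasing.

Call:
{"method": "jog_arm", "body": {
  "rows": [
    [[0, 0.5, 0], [0, 0, 0]],
    [[0, 1, 0], [0, 0, 0]],
    [[0, 1.5, 0], [0, 0, 0]],
    [[0, 1.7, 0], [0, 0, 0]],
    [[0, 1.7, 0], [0, 0, 0]],
    [[0, 1.7, 0], [0, 0, 0]]
  ]
}}

```text
time: 30.5
tool_pos: [516.7, 13.9, 94.2]
tcp_rot: [180.0, 0.0, 173.1]
ft_force: [-2.4, 0.7, 6.3]
finger_gap: 29.0
grip_force: 40.8
```

Call:
{"method": "jog_arm", "body": {
  "rows": [
    [[0, 0, 0], [0, 0, 0]],
    [[0, 0, 0], [0, 0, 0]],
    [[0, 0, 0], [0, 0, 0]],
    [[0, 0, 0], [0, 0, 0]],
    [[0, 0, 0], [0, 0, 0]],
    [[0, 0, 0], [0, 0, 0]],
    [[0, 0, 0], [0, 0, 0]],
    [[0, 0, 0], [0, 0, 0]]
  ],
  "grip": 80
}}

```text
time: 31.3
tool_pos: [516.5, 13.7, 93.8]
tcp_rot: [-180.0, 0.0, 173.1]
ft_force: [-0.7, 0.5, 0.2]
finger_gap: 79.9
grip_force: 0.0
```

Call:
{"method": "jog_arm", "body": {
  "rows": [
    [[0, 0, -3], [0, 0, 0]],
    [[0, 0, -10], [0, 0, 0]],
    [[0, 0, -22], [0, 0, 0]],
    [[0, 0, -37], [0, 0, 0]],
    [[0, 0, -55], [0, 0, 0]],
    [[0, 0, -75], [0, 0, 0]],
    [[0, 0, -95], [0, 0, 0]],
    [[0, 0, -108], [0, 0, 0]],
    [[0, 0, -112], [0, 0, 0]],
    [[0, 0, -112], [0, 0, 0]]
  ]
}}

```text
time: 32.3
tool_pos: [516.9, 13.7, 206.7]
tcp_rot: [180.0, 0.1, 173.1]
ft_force: [-0.2, -0.2, -0.8]
finger_gap: 80.0
grip_force: 0.0
```

```bash
python3 - <<'E'
from h import *
s=r.sense();print(s['time'],s['tool_pos'],s['ft_force'])
im,d=r.snapshot("wrist");cv2.imwrite("pics/w2.png",im)
p=r.camera_params("wrist")
K=np.array([[p['fx'],0,p['cx']],[0,p['fy'],p['cy']],[0,0,1.]])
v,u=np.mgrid[0:215,200:320];uv=np.c_[u.ravel(),v.ravel()].astype(float)
n=cv2.undistortPoints(uv[:,None],K,p['dist_coeffs']).reshape(-1,2);z=d[0:215,200:320].ravel()
t=(np.c_[n*z[:,None],z,np.ones(len(z))]@p['tool_from_camera'].T)[:,:3]
k=(z>0)&(t[:,2]>60)&(t[:,2]<82);y=t[k][:,1];print(y.min(),y.max())
E
```

```text
32.3 [516.91864412  13.67765484 206.66188049] [-0.2031787  -0.15920264 -0.77086734]
-15.29414856528172 14.535643542790746
```

View pics/w2.png

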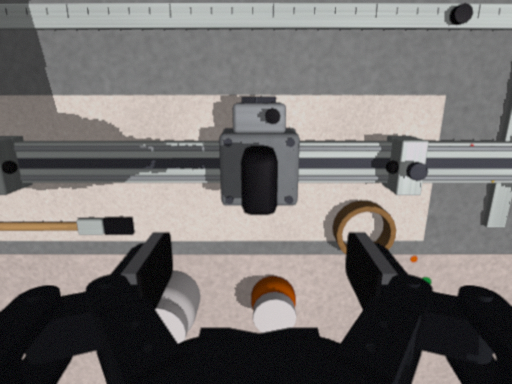

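The head is free and centred under the tool at about (260,180). The brush, tape, tub and pot have not moved.

```bash
python3 -c "
from bench import r
print(r.hand_in())"
```

```text
the job is handed in; nothing more can be done
None
```

The head touched the left stop and then the right stop gently, and is now parked and released at y ≈ 14 mm (world frame), about 91 mm short of its left-stop position. That is my estimate of the tight spot's middle, taken midway between a pass in each direction, since the two passes read about 6 mm apart; the job is handed in and nothing else was disturbed.

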